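# Fetch the heel discs from the drawer and build the heel on the plate

## Robot

A 7-joint arm with a two-finger parallel gripper is mounted at the origin on the work surface. World frame = base frame: x ahead of the robot, y to its left, z up, the work surface at z = 0. Lengths are in m, angles in degrees, forces in N, time in s.
With the tool pointing down it reaches from about 0.4 to 0.875 m from the base axis. Payload 19.3 kg.
Tool frame: the origin (TCP) lies at the very end of the fingers, on their centre line; the grasp point (between the pads) lies bot.grip_point_offset behind it (bot.grip_point_offset is the distance from the TCP to the grasp point, in m); z points along the fingers, y is the line along which they close (so a half turn about z gives the same grasp; the last joint's range is limited). The gripper opens to 85 mm and grips with 20 to 120 N. Pads are 22 mm wide; open, the fingers measure 114 mm over their backs; the gripper's body (76 mm by 85 mm) begins 54 mm behind the grasp point. The pads swing forward as they close: fully open they stand 13 mm farther back than shut.
Start: joints at [-76.387, 29.874, -2.08, 91.645, 1.215, 58.505, -6.463], TCP at [0.189, 0.596, 0.194] pointing down, gripper open.
Joint ranges: [-166.77, 166.77], [-17.47, 122.26], [-85.68, 81.53], [9.62, 139.38], [-72.42, 252.41], [9.2, 110.78], [-144.41, 144.41]. Speed limits (degrees/s): [108.29, 108.29, 136.94, 136.94, 172.46, 172.46, 172.46].

## Interface

Orientations are given as [roll, pitch, yaw] about the fixed x, y, z axes, in that order (R = Rz(yaw) Ry(pitch) Rx(roll)).
In Python, from rig import monitor, capture, ticket, bot gives the robot as it stands.
- The arm moves only by the tool apply_moves, never from a script. Its argument "commands" is a list of rows, each a list of 7 numbers: the turn, a rotation vector about the tool's x, y, z normalised to -1 to 1, where 1 is 2 rad, then the shift along the tool's x, y, z normalised to -1 to 1, where 1 is 0.8 m, then the closure, from 0 (fully open) to 1 (shut). A call has exactly 10 rows; each row is the pose to reach, as a shift and turn from the pose commanded when the call began, along the tool's axes at that moment; what a row does not reach only later rows make up. A row lasts 1/12 s, in which the tool goes at most 41.7 mm and 7.16 degrees, less where a joint would pass 70% of its speed; a pose out of reach is approached as far as the arm can. A call with a number of a shift or a turn outside -1 to 1 is refused whole. A call with a gripper value outside its range is refused whole. The fingers move at their own pace and stop on an object; "grip_force" is the grip in N (left out, the last holds). Time passes only in rows, so rows that repeat a pose let the fingers close, or fill a call up. It gives the time, the measured TCP pose, the force, the opening and the grip force at its end, in the units of the state.
- monitor.get_obs(): the state, without advancing time (a new reading comes with each control period).
- capture(name): name is "side" or "top"; returns a dict with "img" (384x512x3 uint8, red, green, blue), "K" (3x3 intrinsics, pixels), "xyz" and "rotation" of the camera in the world. Camera axes: x right, y down, z forward; pixel columns grow to the right and rows downward; lengths in m; the calibration is good to about 2 mm. A picture is of the moment at which its call begins. There is no depth.
- ticket.hand_in(): hands the job in; it is judged then, once.
The state is a dict: "time": time; "q": joint angles; "joint_velocities": joint speeds; "tau": joint torques, N m; "eef_pos": TCP position; "orientation": TCP orientation; "wrist_force": force on the tool from outside, world axes, zero at the start; "moment": the same for the moment, N m; "grip_width": opening from 0.0 (shut) to 1.0 (fully open); "grip_force": force on a finger pad.
Only numpy, scipy, OpenCV 4.12 (cv2) and the standard library are available. Lean on these libraries where they do the work, as an engineer would, in place of code of your own. Each camera call takes 0.05 s, during which the arm holds its last target. There are 200 camera calls.

## Task

Pull the cabinet's top drawer all the way open by its handle and leave it open. Take the two discs out of it and build the heel on the round steel plate: the brown heel block flat in the middle of the plate first, then the black rubber top piece squarely on top of it. Set both down gently, do not drop them, and leave everything else on the bench where it is.

Things in the scene. Friction and masses are not known exactly. Their poses are not given: they have to be found in the camera images.
- drawer (a joint): upper drawer of a fixed grey steel cabinet with two blue drawer fronts: 0 = shut, grows as it slides out along the cabinet's own -x (towards the robot), in m, end stop at 0.18. May start up to 15 mm ajar. Slides at about 2 N (plus 5 N per m/s), no latch or spring, stays where left. The cabinet is 270 deep (x) x 340 wide (y) x 140 mm tall and can stand turned by up to 0.2 rad
- drawer_handle (a point): middle of the upper drawer's handle: a level round steel bar, 11 mm thick, 130 mm long along the cabinet's y, its centre line 45 mm in front of the drawer front (39 mm clear behind it), 104 mm above the bench, 36 mm below the cabinet's top. 9 mm end posts stand 56 mm either side of the middle; the lower drawer's like handle is 58 mm below. Moves with the drawer; axes as the cabinet's
- heel_block: brown leatherboard disc, 60 mm diameter, 20 mm thick, about 70 g, flat on the upper drawer's floor (80 mm above the bench) at the start, hidden until it is open; origin at the centre of its underside, z up. The two discs lie left and right of the drawer's middle, either way round, centres 125 to 175 mm behind the handle bar, 50 mm or more apart edge to edge, 30 mm or more from the drawer's walls
- top_piece: black rubber disc, 60 mm diameter, 16 mm thick, about 60 g, flat on the upper drawer's floor at the start, beside the brown one; origin at the centre of its underside, z up. The drawer's inside is 225 mm (x) by 298 mm (y); its side and back walls are 6 mm thick and rise 38 mm above its floor, its front panel 48 mm
- plate_top (a point): centre of the top face of the assembly plate: a level round steel plate, 110 mm diameter, with a thin dark ring line (72 mm diameter) around its centre, on a round green base 136 mm across, fixed to the bench; the top face is 30 mm above the bench
- glue_bottle: white plastic glue bottle with a red cap, 72 mm across, 190 mm tall; a bystander, loose; origin at the centre of its underside
- jar_amber: amber glass jar with a red lid, 62 mm across, 85 mm tall; a bystander, loose; origin at the centre of its underside
- jar_green: green glass jar with a red lid, 62 mm across, 85 mm tall; a bystander, loose; origin at the centre of its underside
- hammer: hammer with a wooden handle, 260 mm long, lying flat; a bystander, loose; origin at the middle of its length, on its underside
- brush: brush with a wooden handle, 200 mm long, lying flat; a bystander, loose; origin at the middle of its length, on its underside
- shoe_last: wooden shoe last (foot-shaped block), 248 mm long, 102 mm tall, standing on its sole; a bystander, loose; origin at the middle of its length, on its underside
- polish_tin: flat black polish tin with a steel lid, 74 mm across, 26 mm tall, on top of the cabinet; a bystander, loose; origin at the centre of its underside
Not all that is in view belongs to the job. What is shaped like the part that bears plate_top but purple or red is not meant.

How it is judged:
By the outcome, as a careful person would: the job done as asked, in the order asked, and still so for the second after the job is handed in, with the robot touching nothing.
It also fails if it takes over 67 s, if anything falls off the work surface, if the arm or the gripper's body presses on something with over 40 N, if the wrist force passes 120 N, or if a joint passes its speed limit or range.

## Working session

There is one attempt and no reset: what is moved stays moved. The work goes in short steps, Python scripts to look and compute and a tool call to move; the robot and the scene stay as the last step left them, time stands still between calls to the robot, and variables do not carry over. Pictures are saved under pics/ and viewed, at most 10 in all, crops included, and the job is handed in when it is done.

Besides the shell and the picture viewer there is one more tool, called after "Request:" as name(argument=value, ...) on one line, values as JSON. apply_moves: Moves the arm, as the interface text tells. Scaled input: -1 to 1 covers 0.8 m each way for a shift and 2 rad each way for a turn. Its arguments: {"type":"object","properties":{"commands":{"type":"array","items":{"type":"array","items":{"type":"number","minimum":-1,"maximum":1}}},"grip_force":{"type":"number"}},"required":["commands"]}

```bash
mkdir -p pics; ls; python3 - <<'E'
from rig import monitor,capture,bot
import cv2
print(monitor.get_obs(), bot.grip_point_offset)
for n in("side","top"):
    c=capture(n);cv2.imwrite(f"pics/{n}0.png",cv2.resize(c["img"][:,:,::-1],None,fx=1.5,fy=1.5,interpolation=2));print(n,c["K"],c["xyz"],c["rotation"])
E
```

```text
pics
{'time': 0.0, 'q': array([-76.38834966,  29.90958043,  -2.07992315,  91.67176284,
         1.2145068 ,  58.50469337,  -6.46237104]), 'joint_velocities': array([ 0.07181593, -0.13030073,  0.02603285,  0.02954546, -0.04818192,
       -0.03133124,  0.09871788]), 'tau': array([-3.92078931e-03, -9.27133298e+01,  1.97828650e+00, -3.69933486e+01,
        1.77062029e-02,  8.12519953e-03,  4.59554929e-05]), 'eef_pos': array([0.18927336, 0.59526936, 0.19313405]), 'orientation': array([-1.79936217e+02,  5.12384515e-03,  1.62364803e+02]), 'wrist_force': array([-0.51321233,  0.64821534,  0.60267529]), 'moment': array([-0.01763264,  0.00110478, -0.02503298]), 'grip_force': 0.0, 'grip_width': 0.9997339107962013} 0.0187
side [[363.26063121   0.         259.71698614]
 [  0.         363.26063121 197.41968111]
 [  0.           0.           1.        ]] [-0.13848939 -0.55356108  1.03017063] [-136.44717529    1.14125332  -45.96344486]
top [[474.37317297   0.         257.91738918]
 [  0.         474.37317297 197.68582021]
 [  0.           0.           1.        ]] [0.13275379 0.03310925 1.74135127] [-1.68083474e+02 -9.91940384e-02 -8.86430184e+01]
```

View pics/side0.png

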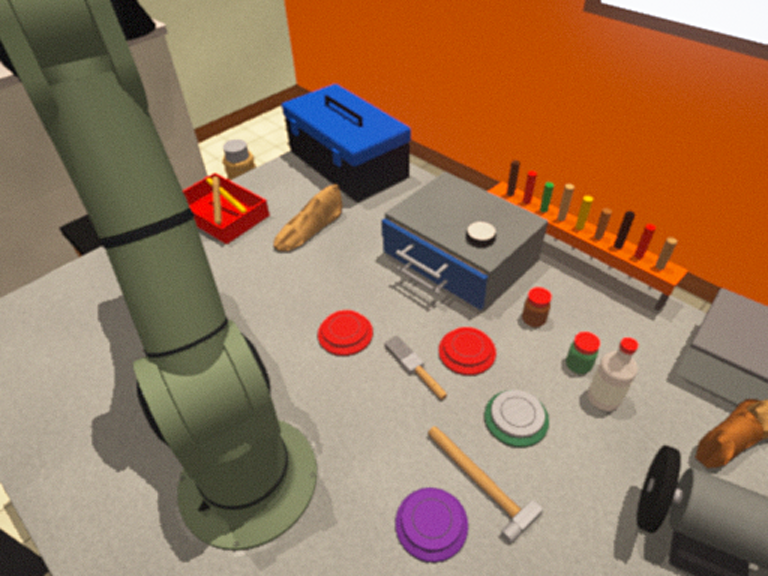

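View pics/top0.png

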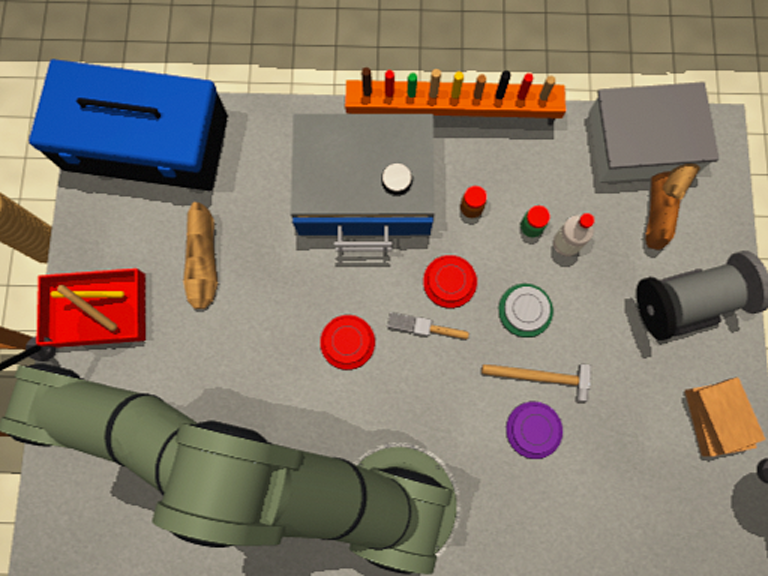

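```bash
cat > h.py <<'E'
import numpy as np, cv2
from scipy.spatial.transform import Rotation as R
from rig import monitor,capture,bot
def rot(rpy): return R.from_euler('xyz',rpy,degrees=True)
def ray(c,uv):
    d=np.linalg.solve(c["K"],[uv[0],uv[1],1]); return np.array(c["xyz"]),rot(c["rotation"]).apply(d)
def at_z(c,uv,z):
    o,d=ray(c,uv); return o+d*(z-o[2])/d[2]
def tri(c1,p1,c2,p2):
    a,d=ray(c1,p1);b,e=ray(c2,p2)
    s=np.linalg.lstsq(np.c_[d,-e],b-a,rcond=None)[0]
    return (a+s[0]*d+b+s[1]*e)/2, np.linalg.norm(a+s[0]*d-b-s[1]*e)
def px(c,P):
    p=c["K"]@rot(c["rotation"]).inv().apply(np.array(P)-c["xyz"]); return p[:2]/p[2]
def tile(im,x,y,w=80,h=60,f=5): return cv2.resize(im[y:y+h,x:x+w,::-1],None,fx=f,fy=f,interpolation=cv2.INTER_CUBIC)
def rel(Rt,p0,P): # tool-frame shift, scaled
    return Rt.inv().apply(np.array(P)-p0)/0.8
E
python3 - <<'E'
from h import *
s=capture("side")["img"];t=capture("top")["img"]
m=np.vstack([np.hstack([tile(s,245,150),tile(t,205,130)]),np.hstack([tile(s,305,250),tile(t,310,178)])])
cv2.imwrite("pics/m1.png",m)
E
```

```text
(no output)
```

View pics/m1.png

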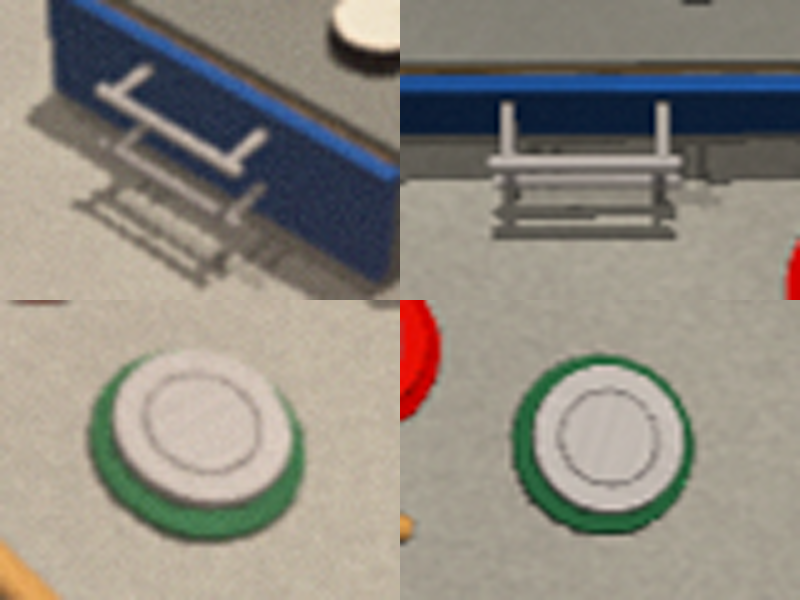

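```bash
python3 - <<'E'
from h import *
s=capture("side");t=capture("top")
S=lambda x,y,o:(o[0]+(x+.5)/5-.5,o[1]+(y+.5)/5-.5)
so,to,sp,tp=(245,150),(205,130),(305,250),(310,178)
L=tri(s,S(98,89,so),t,S(87,161,to));Rr=tri(s,S(241,170,so),t,S(281,160.5,to))
print(L,Rr,"plate",tri(s,S(203,123,sp),t,S(208,137,tp)))
print("plate z.03",at_z(s,S(203,123,sp),.03),at_z(t,S(208,137,tp),.03))
A=at_z(t,S(87,161,to),.104);B=at_z(t,S(281,160.5,to),.104);print(A,B,np.degrees(np.arctan2(*(A-B)[:2])))
# front top edge line
A2=at_z(t,S(0,75,to),.128);B2=at_z(t,S(400,74.5,to),.128);print(A2,B2,np.degrees(np.arctan2(*(A2-B2)[:2])))
o=monitor.get_obs();print(o["time"],rot(o["orientation"]).as_matrix().round(3))
E
```

```text
(array([0.60722421, 0.1700395 , 0.10331257]), np.float64(0.001031595188899116)) (array([0.6103467 , 0.03056636, 0.10703675]), np.float64(0.0022155231177462087)) plate (array([ 0.4757245 , -0.30582443,  0.02776162]), np.float64(0.0016555544722381527))
plate z.03 [ 0.47507178 -0.30686454  0.03      ] [ 0.47464945 -0.30479508  0.03      ]
[0.60659062 0.17027602 0.104     ] [0.61032653 0.03124934 0.104     ] -1.5392771605560223
[0.66168872 0.23266987 0.128     ] [ 0.66896829 -0.05201372  0.128     ] -1.464775240916701
0.3 [[-0.953  0.303 -0.   ]
 [ 0.303  0.953 -0.   ]
 [-0.    -0.    -1.   ]]
```

```bash
cat > mv.py <<'E'
import sys
from h import *
# args: x y z yaw ; yaw = world angle of tool y (deg); gripper-down target, multiples allowed
o=monitor.get_obs();Rm=rot(o["orientation"]);p=o["eef_pos"]
print("t",round(o["time"],2),"p",p.round(4),"rpy",o["orientation"].round(2),"F",o["wrist_force"].round(1),"w",round(o["grip_width"],3),"gf",round(o["grip_force"],1),"q7",o["q"][6].round(1),"yangle",round(np.degrees(np.arctan2(Rm.as_matrix()[1,1],Rm.as_matrix()[0,1])),2))
a=[float(v) for v in sys.argv[1:]]
for i in range(0,len(a),4):
    x,y,z,g=a[i:i+4]; g=np.radians(g)
    Y=np.array([np.cos(g),np.sin(g),0]);Z=np.array([0,0,-1.]);T=R.from_matrix(np.c_[np.cross(Y,Z),Y,Z])
    print(((Rm.inv()*T).as_rotvec()/2).round(4).tolist()+rel(Rm,p,[x,y,z]).round(4).tolist())
E
python3 mv.py .44 .36 .2 37 .6085 .1007 .2 1.5
```

```text
t 0.3 p [0.1893 0.5955 0.1935] rpy [-179.98    0.    162.37] F [ 0.7 -0.4  0.4] w 1.003 gf 0.0 q7 -6.5 yangle 72.37
[-0.0002, 0.0001, 0.3086, -0.3878, -0.1856, -0.008]
[-0.0002, 0.0001, 0.6184, -0.6867, -0.4307, -0.0079]
```

Request:
apply_moves(commands=[[0,0,0.309,-0.388,-0.186,-0.008,0.5],[0,0,0.309,-0.388,-0.186,-0.008,0.5],[0,0,0.309,-0.388,-0.186,-0.008,0.5],[0,0,0.309,-0.388,-0.186,-0.008,0.5],[0,0,0.309,-0.388,-0.186,-0.008,0.5],[0,0,0.309,-0.388,-0.186,-0.008,0.5],[0,0,0.309,-0.388,-0.186,-0.008,0.5],[0,0,0.309,-0.388,-0.186,-0.008,0.5],[0,0,0.618,-0.687,-0.431,-0.008,0.5],[0,0,0.618,-0.687,-0.431,-0.008,0.5]])

```text
time: 1.13
eef_pos: [0.4792, 0.296, 0.2]
orientation: [180.0, -0.0, 112.3]
wrist_force: [1.0, 0.4, -0.7]
grip_width: 0.5
grip_force: 0.0
```

```bash
python3 mv.py  .6085 .1007 .2 1.5
```

```text
t 1.13 p [0.4792 0.296  0.2   ] rpy [ 1.7998e+02 -2.0000e-02  1.1232e+02] F [ 1.   0.4 -0.7] w 0.5 gf 0.0 q7 -8.7 yangle 22.32
[0.0001, -0.0002, 0.1817, -0.2872, 0.0567, -0.0]
```

Request:
apply_moves(commands=[[0,0,0.182,-0.287,0.057,0,0.5],[0,0,0.182,-0.287,0.057,0,0.5],[0,0,0.182,-0.287,0.057,0,0.5],[0,0,0.182,-0.287,0.057,0,0.5],[0,0,0.182,-0.287,0.057,0,0.5],[0,0,0.182,-0.287,0.057,0,0.5],[0,0,0.182,-0.287,0.057,0,0.5],[0,0,0.182,-0.287,0.057,0,0.5],[0,0,0.182,-0.287,0.057,0,0.5],[0,0,0.182,-0.287,0.057,0,0.5]])

```text
time: 1.97
eef_pos: [0.6081, 0.1047, 0.1999]
orientation: [-180.0, -0.0, 91.9]
wrist_force: [-0.6, 0.2, -0.0]
grip_width: 0.501
grip_force: 0.0
```

```bash
python3 mv.py  .6085 .1007 .087 1.5; python3 - <<'E'
from h import *
s=capture("side");t=capture("top")
cv2.imwrite("pics/m2.png",np.hstack([tile(s["img"],230,110,80,100,5),tile(t["img"],205,100,80,100,5)]))
E
```

```text
t 1.97 p [0.6081 0.1047 0.1999] rpy [-1.7998e+02 -3.0000e-02  9.1860e+01] F [-0.6  0.2 -0. ] w 0.501 gf 0.0 q7 -2.7 yangle 1.86
[-0.0002, -0.0002, 0.0032, -0.005, 0.0004, 0.1411]
```

View pics/m2.png

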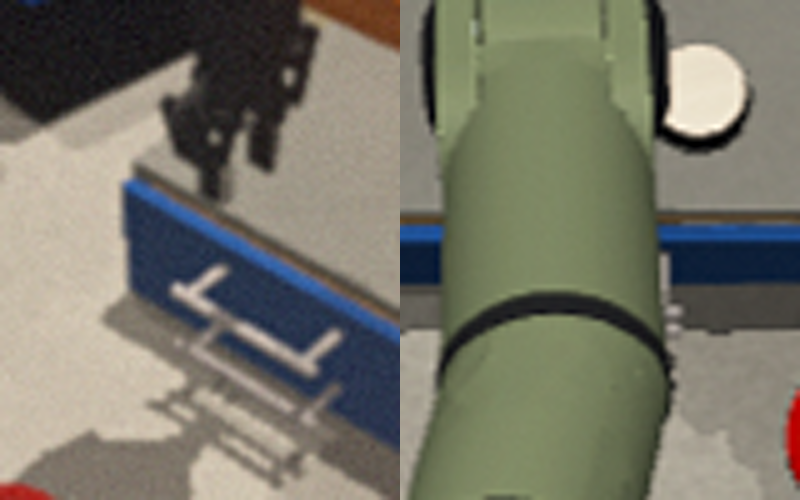

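Request:
apply_moves(commands=[[0,0,0.003,-0.005,0,0.03,0.5],[0,0,0.003,-0.005,0,0.06,0.5],[0,0,0.003,-0.005,0,0.08,0.5],[0,0,0.003,-0.005,0,0.1,0.5],[0,0,0.003,-0.005,0,0.12,0.5],[0,0,0.003,-0.005,0,0.13,0.5],[0,0,0.003,-0.005,0,0.141,0.5],[0,0,0.003,-0.005,0,0.141,0.5],[0,0,0.003,-0.005,0,0.141,0.5],[0,0,0.003,-0.005,0,0.141,0.5]])

```text
time: 2.9
eef_pos: [0.6091, 0.0995, 0.0879]
orientation: [179.9, -0.0, 91.4]
wrist_force: [-0.2, 0.4, -0.0]
grip_width: 0.5
grip_force: 0.0
```

```bash
python3 mv.py .6085 .1007 .086 1.5 .43 .0953 .086 1.5; python3 - <<'E'
from h import *
s=capture("side")
cv2.imwrite("pics/m3.png",tile(s["img"],230,110,80,80,6))
E
```

```text
t 2.9 p [0.6091 0.0995 0.0879] rpy [ 1.7994e+02 -1.0000e-02  9.1440e+01] F [-0.2  0.4 -0. ] w 0.5 gf 0.0 q7 -0.1 yangle 1.44
[0.0005, -0.0001, -0.0006, 0.0015, -0.0007, 0.0024]
[0.0005, -0.0001, -0.0006, 0.0003, -0.2239, 0.0022]
```

View pics/m3.png

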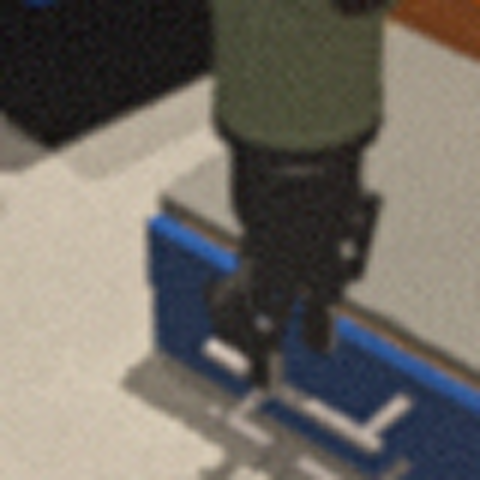

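Request:
apply_moves(commands=[[0,0,0,0,0,0.002,1],[0,0,0,0,0,0.002,1],[0,0,0,0,0,0.002,1],[0,0,0,0,0,0.002,1],[0,0,0,0,0,0.002,1],[0,0,0,0,0,0.002,1],[0,0,0,0,0,0.002,1],[0,0,0,0,-0.01,0.002,1],[0,0,0,0,-0.02,0.002,1],[0,0,0,0,-0.03,0.002,1]], grip_force=40)

```text
time: 3.78
eef_pos: [0.5835, 0.0987, 0.0854]
orientation: [-180.0, 0.0, 91.4]
wrist_force: [0.8, -0.2, 0.3]
grip_width: 0.004
grip_force: 0.0
```

```bash
python3 mv.py .426 .0952 .086 1.5
```

```text
t 3.78 p [0.5835 0.0987 0.0854] rpy [-1.7998e+02  1.0000e-02  9.1430e+01] F [ 0.8 -0.2  0.3] w 0.004 gf 0.0 q7 -0.3 yangle 1.43
[-0.0002, 0.0001, -0.0006, 0.0006, -0.1969, -0.0006]
```

```bash
python3 - <<'E'
from h import *
s=capture("side");t=capture("top")
cv2.imwrite("pics/m4.png",np.hstack([tile(s["img"],230,110,80,100,5),tile(t["img"],205,100,80,100,5)]))
for P in([.5835,.0987,.0854],[.609,.0995,.088],[.6085,.1007,.104],[.6085,.166,.104],[.6085,.036,.104]):print(px(s,P))
E
```

```text
[273.6048177  182.83335253]
[278.04350865 178.76744537]
[277.78559714 175.56697399]
[265.06521324 167.61599367]
[290.99551647 183.82394245]
```

View pics/m4.png

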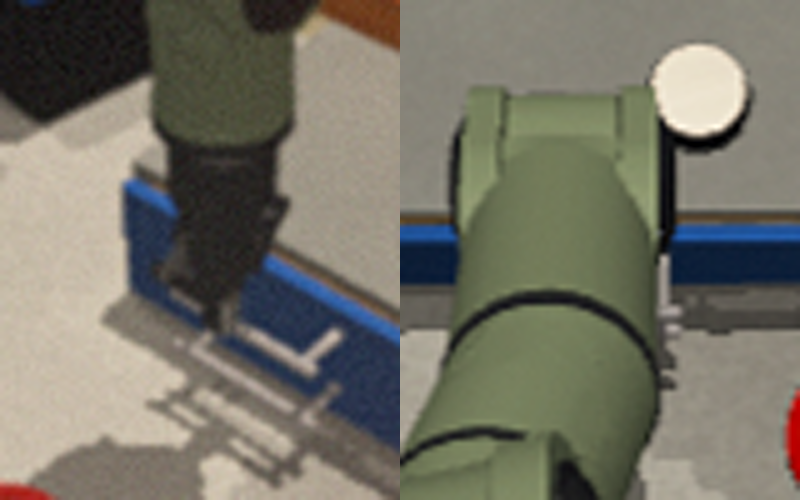

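```bash
python3 - <<'E'
from h import *
s=capture("side")
print([a for a in dir(bot) if a[0]!='_'])
for P,o in (([.6081,.1047,.2],(277.5,145.5)),([.6091,.0995,.0879],(278.6,171.3)),([.5835,.0987,.0854],(273.3,176))):
    print([(dz,px(s,np.array(P)+[0,0,dz]).round(1)) for dz in(0,.01,.02,.03)],o)
c=tile(s["img"],255,150,50,45,12); cv2.imwrite("pics/m5.png",c)
E
```

```text
['MotionError', 'grip_point_offset']
[(0, array([277.3, 155.2])), (0.01, array([277.4, 153. ])), (0.02, array([277.4, 150.8])), (0.03, array([277.4, 148.6]))] (277.5, 145.5)
[(0, array([278.1, 178.8])), (0.01, array([278.1, 176.8])), (0.02, array([278.2, 174.9])), (0.03, array([278.2, 172.9]))] (278.6, 171.3)
[(0, array([273.6, 182.8])), (0.01, array([273.6, 180.9])), (0.02, array([273.6, 178.9])), (0.03, array([273.7, 177. ]))] (273.3, 176)
```

View pics/m5.png

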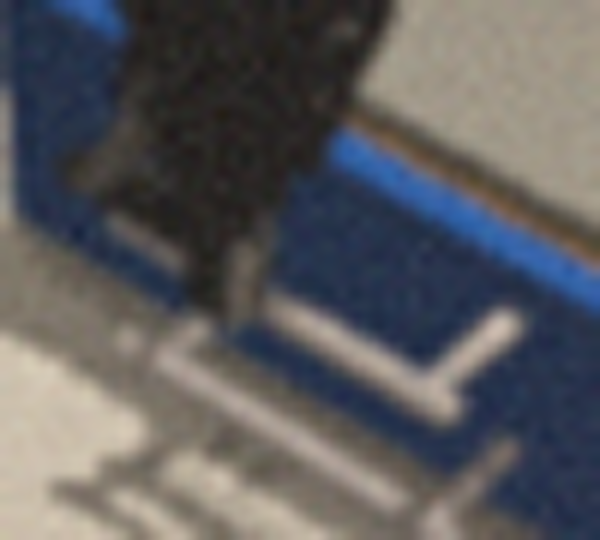

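```bash
python3 mv.py .5835 .1 .127 1.5 .6085 .1007 .127 1.5 .6085 .1007 .062 1.5
```

```text
t 3.93 p [0.5841 0.0989 0.0858] rpy [-1.800e+02 -1.000e-02  9.145e+01] F [0.4 1.3 1.1] w -0.0 gf 0.0 q7 -0.3 yangle 1.45
[-0.0, -0.0001, -0.0005, 0.0014, -0.0007, -0.0515]
[-0.0, -0.0001, -0.0005, 0.0014, 0.0306, -0.0515]
[-0.0, -0.0001, -0.0005, 0.0014, 0.0306, 0.0298]
```

Request:
apply_moves(commands=[[0,0,0,0.001,0,-0.052,1],[0,0,0,0.001,0,-0.052,0.5],[0,0,0,0.001,0.03,-0.052,0.5],[0,0,0,0.001,0.03,-0.052,0.5],[0,0,0,0.001,0.03,-0.052,0.5],[0,0,0,0.001,0.03,-0.03,0.5],[0,0,0,0.001,0.03,-0.01,0.5],[0,0,0,0.001,0.03,0.01,0.5],[0,0,0,0.001,0.03,0.02,0.5],[0,0,0,0.001,0.03,0.03,0.5]])

```text
time: 4.77
eef_pos: [0.6083, 0.1001, 0.061]
orientation: [-180.0, 0.0, 91.4]
wrist_force: [1.0, 0.1, 0.4]
grip_width: 0.502
grip_force: 0.0
```

Request:
apply_moves(commands=[[0,0,0,0,0,0,0.5],[0,0,0,0,0,0,1],[0,0,0,0,0,0,1],[0,0,0,0,0,0,1],[0,0,0,0,0,0,1],[0,0,0,0,0,0,1],[0,0,0,0,0,0,1],[0,0,0,0,0,0,1],[0,0,0,0,0,0,1],[0,0,0,0,0,0,1]], grip_force=40)

```text
time: 5.6
eef_pos: [0.6092, 0.1002, 0.0625]
orientation: [179.9, -0.0, 91.4]
wrist_force: [-0.8, -0.4, 6.9]
grip_width: 0.105
grip_force: 39.3
```

```bash
python3 mv.py .428 .0955 .062 1.5
```

```text
t 5.6 p [0.6092 0.1002 0.0625] rpy [ 1.7992e+02 -2.0000e-02  9.1430e+01] F [-0.8 -0.4  6.9] w 0.105 gf 39.3 q7 0.5 yangle 1.43
[0.0007, -0.0002, -0.0006, -0.0003, -0.2266, 0.0003]
```

Request:
apply_moves(commands=[[0,0,0,0,0,0,0.6],[0,0,0,0,0,0,0.6],[0,0,0,0,0,0.005,0.6],[0,0,0,0,0,0.01,0.6],[0,0,0,0,0,0.016,0.6],[0,0,0,0,0,0.016,1],[0,0,0,0,0,0.016,1],[0,0,0,0,0,0.016,1],[0,0,0,0,0,0.016,1],[0,0,0,0,0,0.016,1]], grip_force=40)

```text
time: 6.43
eef_pos: [0.6085, 0.1001, 0.0484]
orientation: [-180.0, 0.0, 91.4]
wrist_force: [2.9, 0.2, -10.6]
grip_width: 0.112
grip_force: 38.8
```

```bash
python3 mv.py .428 .0955 .05 1.5
```

```text
t 6.43 p [0.6085 0.1001 0.0484] rpy [-1.7997e+02  2.0000e-02  9.1430e+01] F [  2.9   0.2 -10.6] w 0.112 gf 38.8 q7 0.8 yangle 1.43
[-0.0002, 0.0001, -0.0006, -0.0001, -0.2256, -0.0019]
```

Request:
apply_moves(commands=[[0,0,0,0,-0.01,-0.001,1],[0,0,0,0,-0.03,-0.001,1],[0,0,0,0,-0.055,-0.001,1],[0,0,0,0,-0.08,-0.001,1],[0,0,0,0,-0.105,-0.001,1],[0,0,0,0,-0.13,-0.001,1],[0,0,0,0,-0.155,-0.001,1],[0,0,0,0,-0.175,-0.001,1],[0,0,0,0,-0.19,-0.001,1],[0,0,0,0,-0.2,-0.001,1]])

```text
time: 7.27
eef_pos: [0.4459, 0.0959, 0.0486]
orientation: [-179.8, 0.1, 91.5]
wrist_force: [2.8, 0.5, -39.3]
grip_width: 0.112
grip_force: 38.5
```

```bash
python3 mv.py .428 .0955 .049 1.5
```

```text
t 7.27 p [0.4459 0.0959 0.0486] rpy [-1.7982e+02  5.0000e-02  9.1460e+01] F [  2.8   0.5 -39.3] w 0.112 gf 38.5 q7 -1.3 yangle 1.46
[-0.0016, 0.0005, -0.0004, 0.0001, -0.0224, -0.0004]
```

Request:
apply_moves(commands=[[0,0,0,0,0,0.001,1],[0,0,0,0,-0.004,0.002,1],[0,0,0,0,-0.008,0.002,1],[0,0,0,0,-0.011,0.002,1],[0,0,0,0,-0.014,0.002,1],[0,0,0,0,-0.017,0.002,1],[0,0,0,0,-0.019,0.002,1],[0,0,0,0,-0.021,0.002,1],[0,0,0,0,-0.023,0.002,1],[0,0,0,0,-0.023,0.002,1]])

```text
time: 8.1
eef_pos: [0.4317, 0.0957, 0.0483]
orientation: [179.8, -0.0, 91.4]
wrist_force: [8.7, -5.6, -2.5]
grip_width: 0.108
grip_force: 42.1
```

```bash
python3 mv.py .424 .0955 .049 1.5
```

```text
t 8.1 p [0.4317 0.0957 0.0483] rpy [ 1.7982e+02 -1.0000e-02  9.1400e+01] F [ 8.7 -5.6 -2.5] w 0.108 gf 42.1 q7 -1.6 yangle 1.4
[0.0015, -0.0, -0.0009, 0.0, -0.0097, -0.0009]
```

Request:
apply_moves(commands=[[0,0,0,0,-0.001,0,1],[0,0,0,0,-0.002,0,1],[0,0,0,0,-0.003,0,1],[0,0,0,0,-0.004,0,1],[0,0,0,0,-0.004,0,1],[0,0,0,0,-0.004,0,1],[0,0,0,0,-0.004,0,1],[0,0,0,0,-0.004,0,1],[0,0,0,0,-0.004,0,1],[0,0,0,0,-0.004,0,1]])

```text
time: 8.93
eef_pos: [0.4319, 0.0957, 0.0485]
orientation: [179.5, -0.0, 91.4]
wrist_force: [27.8, -6.7, -23.8]
grip_width: 0.111
grip_force: 40.7
```

```bash
python3 mv.py .4317 .0955 .15 1.5  .4317 .25 .2 1.5
```

```text
t 8.93 p [0.4319 0.0957 0.0485] rpy [ 1.795e+02 -1.000e-02  9.137e+01] F [ 27.8  -6.7 -23.8] w 0.111 gf 40.7 q7 -1.7 yangle 1.37
[0.0044, -0.0001, -0.0011, -0.0002, 0.0009, -0.1269]
[0.0044, -0.0001, -0.0011, 0.1929, 0.0061, -0.1893]
```

Request:
apply_moves(commands=[[0,0,0,0,0.004,0.001,0.5],[0,0,0,0,0.004,0.001,0.5],[0,0,0,0,0.004,0.001,0.5],[0,0,0,0,0.004,-0.03,0.5],[0,0,0,0,0.004,-0.08,0.5],[0.002,0,0,0,0.004,-0.13,0.5],[0.004,0,0,0.05,0.004,-0.17,0.2],[0.004,0,0,0.1,0.006,-0.19,0.2],[0.004,0,0,0.15,0.006,-0.22,0.2],[0.004,0,0,0.19,0.006,-0.25,0.2]])

```text
time: 9.77
eef_pos: [0.427, 0.2382, 0.241]
orientation: [-179.5, -0.0, 91.5]
wrist_force: [0.9, 0.5, 0.0]
grip_width: 0.8
grip_force: 0.0
```

Request:
apply_moves(commands=[[0,0,0,0.05,0,0,0.2],[0,0,0,0.1,0,0,0.2],[0,0,0,0.15,0,0,0.2],[0,0,0,0.15,0,0,0.2],[0,0,0,0.15,0,0,0.2],[0,0,0,0.15,0,0,0.2],[0,0,0,0.15,0,0,0.2],[0,0,0,0.15,0,0,0.2],[0,0,0,0.15,0,0,0.2],[0,0,0,0.15,0,0,0.2]])

```text
time: 10.6
eef_pos: [0.4255, 0.3559, 0.2402]
orientation: [-179.5, -0.0, 91.4]
wrist_force: [0.6, 0.3, 0.5]
grip_width: 0.8
grip_force: 0.0
```

```bash
python3 mv.py; python3 - <<'E'
from h import *
s=capture("side");t=capture("top")
a=tile(s["img"],235,110,100,80,4);b=tile(t["img"],185,130,100,80,4)
# gripper tip check in side
o=monitor.get_obs();u=px(s,o["eef_pos"]);print("tcp px",u,px(t,o["eef_pos"]),"(+30mm)",px(s,o["eef_pos"]+[0,0,.03]))
x,y=int(u[0])-50,int(u[1])-50;x=min(max(x,0),412);y=max(y,0)
g=tile(s["img"],x,y,100,70,4);print("g origin",x,y)
u=px(t,o["eef_pos"]);x,y=int(u[0])-50,int(u[1])-35;x=max(x,0);y=max(y,0);print("gt",x,y)
cv2.imwrite("pics/m6.png",np.vstack([np.hstack([a,b]),np.hstack([g,tile(t["img"],x,y,100,70,4)])]))
E
```

```text
t 10.6 p [0.4255 0.3559 0.2402] rpy [-1.7954e+02 -1.0000e-02  9.1380e+01] F [0.6 0.3 0.5] w 0.8 gf 0.0 q7 -36.2 yangle 1.38
tcp px [190.4702355  139.96012528] [159.17117088 202.6663249 ] (+30mm) [189.11355562 133.06270892]
g origin 140 89
gt 109 167
```

View pics/m6.png

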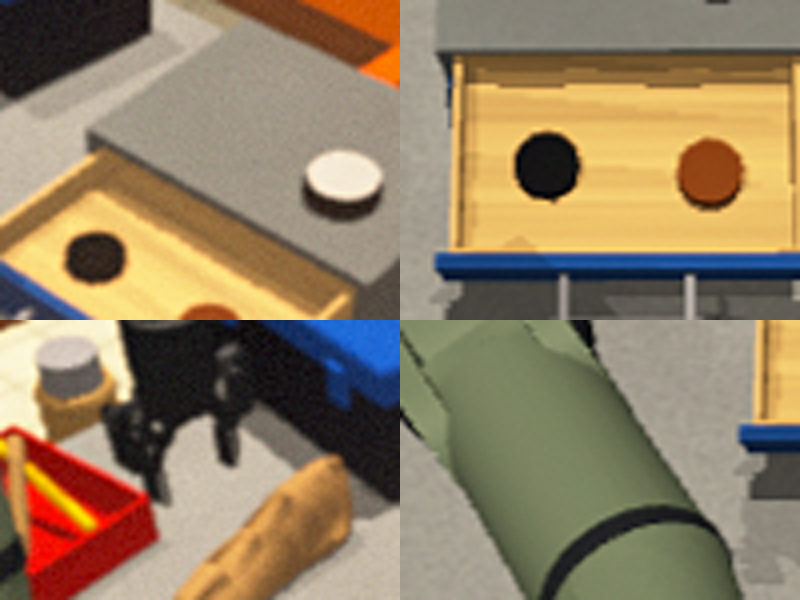

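```bash
python3 - <<'E'
from h import *
s=capture("side");t=capture("top")
T=lambda x,y:(185+(x+.5)/4-.5,130+(y+.5)/4-.5)
S=lambda x,y:(235+(x+.5)/4-.5,110+(y+.5)/4-.5)
print("blk",at_z(t,T(147,164),.096),at_z(s,S(96,252),.096),tri(s,S(96,252),t,T(147,164)))
print("brn",at_z(t,T(310.5,170),.100))
# brown mask
hs=cv2.cvtColor(s["img"],cv2.COLOR_RGB2HSV);ht=cv2.cvtColor(t["img"],cv2.COLOR_RGB2HSV)
B=at_z(t,T(310.5,170),.1)
for n,c,h in(("s",s,hs),("t",t,ht)):
    u=px(c,B).astype(int); x,y=u-16
    m=cv2.inRange(h[y:y+32,x:x+32],(5,170,60),(14,255,255)); cnt=max(cv2.findContours(m,0,2)[0],key=cv2.contourArea)
    print(n,u,cv2.boundingRect(cnt),(x,y),cv2.contourArea(cnt), cv2.fitEllipse(cnt)); 
    # predicted outline of top face bounding box
    th=np.linspace(0,6.28,60);o=np.array([px(c,B+[.03*np.cos(a),.03*np.sin(a),0]) for a in th])-[x,y]; ob=np.array([px(c,B+[.03*np.cos(a),.03*np.sin(a),-.02]) for a in th])-[x,y]
    q=np.r_[o,ob];print("pred",q.min(0),q.max(0))
    if n=="t" or n=="s":
        C=np.array([.572,.165,.096]); 
E
```

```text
blk [0.57599057 0.1718949  0.096     ] [0.5777055  0.17059727 0.096     ] (array([0.57697557, 0.17132727, 0.09566886]), np.float64(0.002119745120409027))
brn [0.57289688 0.02519098 0.1       ]
s [286 191] (9, 11, 16, 15) (np.int64(270), np.int64(175)) 163.5 ((17.16278839111328, 17.583314895629883), (13.935410499572754, 15.897420883178711), 93.58275604248047)
pred [ 8.28916588 10.27211069] [25.15114068 26.06305994]
t [262 172] (8, 9, 17, 17) (np.int64(246), np.int64(156)) 191.0 ((16.062366485595703, 16.825307846069336), (15.589024543762207, 16.109827041625977), 12.60698413848877)
pred [7.86293481 8.04397706] [24.62735826 25.60935644]
```

```bash
python3 mv.py .573 .025 .2 1.5 .573 .025 .1 1.5
```

```text
t 10.8 p [0.4254 0.3562 0.2401] rpy [-179.54   -0.     91.42] F [-0.5  0.7  0.2] w 0.802 gf 0.0 q7 -36.2 yangle 1.42
[-0.004, -0.0, -0.0007, -0.4185, 0.1746, 0.0487]
[-0.004, -0.0, -0.0007, -0.4185, 0.1756, 0.1737]
```

Request:
apply_moves(commands=[[-0.004,0,0,-0.418,0.175,0.049,0.1],[-0.004,0,0,-0.418,0.175,0.049,0.1],[-0.004,0,0,-0.418,0.175,0.049,0.1],[-0.004,0,0,-0.418,0.175,0.049,0.1],[-0.004,0,0,-0.418,0.175,0.049,0.1],[-0.004,0,0,-0.418,0.175,0.049,0.1],[-0.004,0,0,-0.418,0.175,0.049,0.1],[-0.004,0,0,-0.418,0.175,0.049,0.1],[-0.004,0,0,-0.418,0.175,0.049,0.1],[-0.004,0,0,-0.418,0.175,0.049,0.1]])

```text
time: 11.63
eef_pos: [0.5747, 0.0185, 0.1993]
orientation: [180.0, 0.2, 91.0]
wrist_force: [-0.2, -0.4, -0.9]
grip_width: 0.899
grip_force: 0.0
```

```bash
python3 mv.py .573 .025 .09 1.5 
```

```text
t 11.63 p [0.5747 0.0185 0.1993] rpy [1.7998e+02 1.6000e-01 9.1010e+01] F [-0.2 -0.4 -0.9] w 0.899 gf 0.0 q7 4.9 yangle 1.01
[0.0002, 0.0014, -0.0042, 0.0086, -0.002, 0.1366]
```

Request:
apply_moves(commands=[[0,0.001,-0.004,0.009,-0.002,0.03,0.1],[0,0.001,-0.004,0.009,-0.002,0.06,0.1],[0,0.001,-0.004,0.009,-0.002,0.09,0.1],[0,0.001,-0.004,0.009,-0.002,0.11,0.1],[0,0.001,-0.004,0.009,-0.002,0.125,0.1],[0,0.001,-0.004,0.009,-0.002,0.137,0.1],[0,0.001,-0.004,0.009,-0.002,0.137,0.1],[0,0.001,-0.004,0.009,-0.002,0.137,0.1],[0,0.001,-0.004,0.009,-0.002,0.137,0.1],[0,0.001,-0.004,0.009,-0.002,0.137,0.1]])

```text
time: 12.47
eef_pos: [0.5722, 0.0328, 0.0911]
orientation: [179.9, -0.1, 91.9]
wrist_force: [-0.4, 0.4, 1.1]
grip_width: 0.902
grip_force: 0.0
```

```bash
python3 mv.py .573 .025 .05 1.5; python3 - <<'E'
from h import *
s=capture("side");o=monitor.get_obs();p=o["eef_pos"]
print([px(s,p+[0,0,z]).round(1).tolist() for z in(0,.02,.04,.06)])
x,y=260,150
im=tile(s["img"],x,y,60,55,10)
# predicted tip inner points (+-38 mm along x) at offsets
for dz,col in((0,(255,0,255)),(.04,(255,255,0))):
    for sx in(-.038,.038):
        u=(px(s,p+[sx,0,dz])-[x,y]+.5)*10; cv2.circle(im,(int(u[0]),int(u[1])),4,col,1)
cv2.imwrite("pics/m7.png",im)
E
```

```text
t 12.47 p [0.5722 0.0328 0.0911] rpy [ 1.7991e+02 -1.3000e-01  9.1890e+01] F [-0.4  0.4  1.1] w 0.902 gf 0.0 q7 7.9 yangle 1.89
[0.0007, -0.0011, 0.0034, -0.0098, 0.0006, 0.0513]
[[284.9, 192.0], [285.1, 188.1], [285.3, 184.1], [285.4, 180.0]]
```

View pics/m7.png

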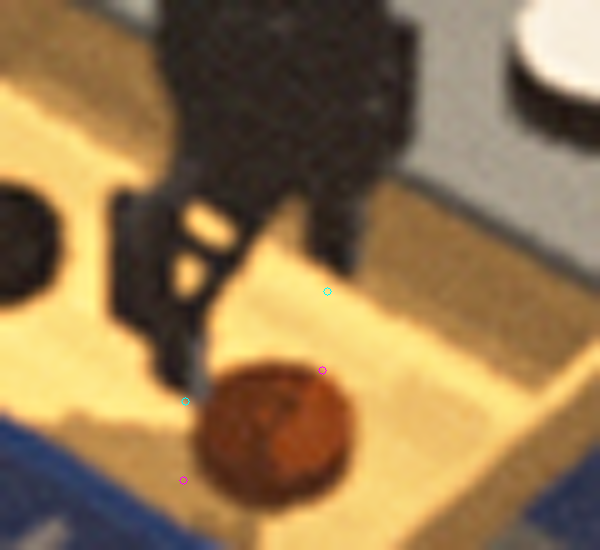

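Request:
apply_moves(commands=[[0,-0.001,0.003,-0.009,0.001,0,0.1],[0,-0.001,0.003,-0.009,0.001,0.01,0.1],[0,-0.001,0.003,-0.009,0.001,0.02,0.1],[0,-0.001,0.003,-0.009,0.001,0.03,0.1],[0,-0.001,0.003,-0.009,0.001,0.04,0.1],[0,-0.001,0.003,-0.009,0.001,0.045,0.1],[0,-0.001,0.003,-0.009,0.001,0.05,0.1],[0,-0.001,0.003,-0.009,0.001,0.054,0.1],[0,-0.001,0.003,-0.009,0.001,0.057,0.1],[0,-0.001,0.003,-0.009,0.001,0.057,0.1]])

```text
time: 13.35
eef_pos: [0.5725, 0.0256, 0.0441]
orientation: [-180.0, 0.0, 91.5]
wrist_force: [0.3, 0.3, 0.4]
grip_width: 0.898
grip_force: 0.0
```

```bash
python3 mv.py .573 .026 .042 1.5
```

```text
t 13.35 p [0.5725 0.0256 0.0441] rpy [-179.98    0.     91.55] F [0.3 0.3 0.4] w 0.898 gf 0.0 q7 9.7 yangle 1.55
[-0.0002, 0.0, 0.0004, 0.0005, 0.0007, 0.0027]
```

Request:
apply_moves(commands=[[0,0,0,0,0.001,0.002,0.15],[0,0,0,0,0.001,0.002,0.2],[0,0,0,0,0.001,0.002,0.25],[0,0,0,0,0.001,0.002,0.3],[0,0,0,0,0.001,0.002,0.35],[0,0,0,0,0.001,0.002,0.4],[0,0,0,0,0.001,0.002,0.5],[0,0,0,0,0.001,0.002,0.6],[0,0,0,0,0.001,0.002,0.8],[0,0,0,0,0.001,0.002,0.8]], grip_force=30)

```text
time: 14.18
eef_pos: [0.5738, 0.0257, 0.0434]
orientation: [180.0, -0.0, 91.5]
wrist_force: [-0.3, 0.0, 5.0]
grip_width: 0.691
grip_force: 31.1
```

```bash
python3 mv.py .573 .026 .16 1.5 .475 -.306 .16 -31.5
```

```text
t 14.18 p [0.5738 0.0257 0.0434] rpy [ 1.7995e+02 -1.0000e-02  9.1540e+01] F [-0.3  0.   5. ] w 0.691 gf 31.1 q7 9.7 yangle 1.54
[0.0004, -0.0001, 0.0004, 0.0005, -0.0008, -0.1458]
[0.0004, -0.0002, 0.2884, -0.4111, -0.1345, -0.1459]
```

Request:
apply_moves(commands=[[0,0,0,0,0,-0.02,0.8],[0,0,0,0,0,-0.06,0.8],[0,0,0,0,0,-0.1,0.8],[0,0,0,0,0,-0.145,0.8],[0,0,0.05,-0.05,-0.016,-0.145,0.8],[0,0,0.1,-0.1,-0.033,-0.145,0.8],[0,0,0.14,-0.15,-0.05,-0.145,0.8],[0,0,0.18,-0.2,-0.066,-0.145,0.8],[0,0,0.18,-0.22,-0.073,-0.145,0.8],[0,0,0.18,-0.22,-0.073,-0.145,0.8]])

```text
time: 15.02
eef_pos: [0.5179, -0.1568, 0.1594]
orientation: [180.0, 0.1, 70.5]
wrist_force: [-1.0, 0.1, 0.2]
grip_width: 0.688
grip_force: 32.8
```

```bash
python3 mv.py .475 -.306 .13 -31.5
```

```text
t 15.02 p [ 0.5179 -0.1568  0.1594] rpy [1.7996e+02 8.0000e-02 7.0540e+01] F [-1.   0.1  0.2] w 0.688 gf 32.8 q7 7.7 yangle -19.46
[0.0004, 0.0007, 0.105, -0.1937, 0.0115, 0.0371]
```

Request:
apply_moves(commands=[[0,0,0.03,-0.05,0.003,0.01,0.8],[0,0,0.06,-0.1,0.006,0.02,0.8],[0,0,0.09,-0.15,0.009,0.03,0.8],[0,0,0.105,-0.18,0.011,0.037,0.8],[0,0,0.105,-0.194,0.011,0.06,0.8],[0,0,0.105,-0.194,0.011,0.09,0.8],[0,0,0.105,-0.194,0.011,0.12,0.8],[0,0,0.105,-0.194,0.011,0.14,0.8],[0,0,0.105,-0.194,0.011,0.14,0.8],[0,0,0.105,-0.194,0.011,0.14,0.8]])

```text
time: 15.85
eef_pos: [0.4772, -0.3011, 0.0468]
orientation: [-179.9, 0.0, 58.9]
wrist_force: [-0.4, 0.3, -0.3]
grip_width: 0.687
grip_force: 32.8
```

```bash
python3 mv.py .475 -.306 -.004 -31.5; python3 - <<'E'
from h import *
s=capture("side");t=capture("top")
cv2.imwrite("pics/m8.png",np.hstack([tile(s["img"],300,225,80,80,5),tile(t["img"],310,165,80,80,5)]))
c=np.array([.475,-.306,.087+.02]);print(px(s,c),px(t,c))
E
```

```text
t 15.85 p [ 0.4772 -0.3011  0.0468] rpy [-1.7994e+02  1.0000e-02  5.8900e+01] F [-0.4  0.3 -0.3] w 0.687 gf 32.8 q7 19.1 yangle -31.1
[-0.0005, 0.0001, 0.0035, -0.0067, 0.0008, 0.0635]
[348.81768123 260.2670916 ] [355.79047891 200.72068429]
```

View pics/m8.png

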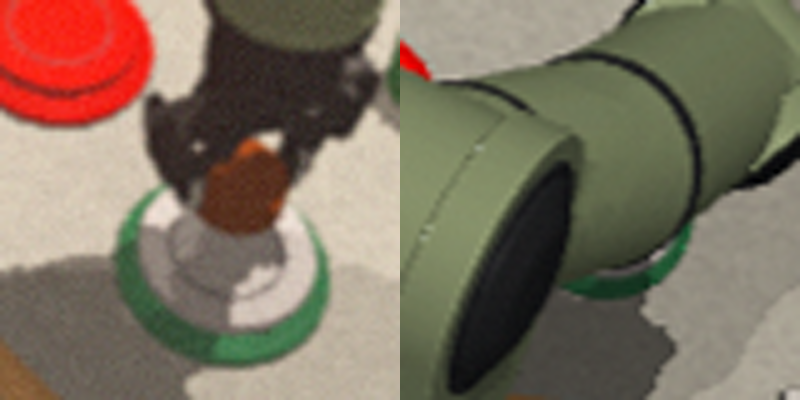

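```bash
cat > disc.py <<'E'
from h import *
th=np.linspace(0,2*np.pi,90)
def sil(c,P,h):
    return np.array([px(c,np.array(P)+[.03*np.cos(a),.03*np.sin(a),z]) for z in(0,h) for a in th])
def rep(c,P,h,lo,hi):
    q=sil(c,P,h);m0=(q.min(0)-8).astype(int);m1=(q.max(0)+8).astype(int)
    im=c["img"][m0[1]:m1[1],m0[0]:m1[0]]
    m=cv2.inRange(cv2.cvtColor(im,cv2.COLOR_RGB2HSV),lo,hi)
    n,l,st,ce=cv2.connectedComponentsWithStats(m);k=1+np.argmax(st[1:,4]);x,y,w,hh,a=st[k]
    print("obs l,t,r,b",x+m0[0]-.5,y+m0[1]-.5,x+w+m0[0]-.5,y+hh+m0[1]-.5,"area",a,"| pred",q.min(0).round(1),q.max(0).round(1),"area",cv2.contourArea(cv2.convexHull(q.astype(np.float32))))
BR=((3,140,40),(16,255,255));BK=((0,0,0),(180,255,50))
E
python3 - <<'E'
from disc import *
o=monitor.get_obs();p=o["eef_pos"];s=capture("side")
rep(s,p+[0,0,.0366],.02,*BR)
c=px(s,p+[0,0,.0366]).astype(int)
h=cv2.cvtColor(s["img"],cv2.COLOR_RGB2HSV)
for v in range(c[1]-16,c[1]+8,2): print(v,"".join("#" if (3<=h[v,u,0]<=16 and h[v,u,1]>140) else ("k" if h[v,u,2]<60 else ".") for u in range(c[0]-16,c[0]+18)))
print(c, [px(s,p+[0,0,z]).round(1) for z in(.0366,.0566)])
E
```

```text
obs l,t,r,b 340.5 251.5 357.5 270.5 area 228 | pred [337.1 251. ] [358.2 271.5] area 341.05249452148564
246 ..........kkkkkkkkkkkkkkkkkkkkkkkk
248 ..kk...kkkkkkkkkkkkkkkkkkkkkkkkkkk
250 kkkkk..kkkkkk.kkkkkkk.......kkkkkk
252 kkkkk.kk.kkkk..kk.#........kkkkkk.
254 kkkkkkk....kkkkk######....kkk..k..
256 .kkkkkkkkkkkk..###########kkk.....
258 ..kkkkkkkkk###############.k......
260 ...kkkkk...################.......
262 .....kk....###############........
264 ...........###############........
266 ..........#####.#########.........
268 ...........#############..........
[347 262] [array([347., 263.]), array([348. , 259.2])]
```

Request:
apply_moves(commands=[[0,0,0.003,-0.003,0.001,0.005,0.8],[0,0,0.003,-0.006,0.001,0.015,0.8],[0,0,0.003,-0.0067,0.001,0.025,0.8],[0,0,0.003,-0.0067,0.001,0.035,0.8],[0,0,0.003,-0.0067,0.001,0.045,0.8],[0,0,0.003,-0.0067,0.001,0.052,0.8],[0,0,0.003,-0.0067,0.001,0.057,0.8],[0,0,0.003,-0.0067,0.001,0.061,0.8],[0,0,0.003,-0.0067,0.001,0.0625,0.8],[0,0,0.003,-0.0067,0.001,0.0625,0.8]])

```text
time: 16.83
eef_pos: [0.4752, -0.3065, -0.0033]
orientation: [-180.0, 0.0, 58.5]
wrist_force: [0.2, 0.1, -0.5]
grip_width: 0.694
grip_force: 32.8
```

```bash
python3 mv.py .475 -.306 -.0066 -31.5
```

```text
t 16.83 p [ 0.4752 -0.3065 -0.0033] rpy [-179.99    0.     58.54] F [ 0.2  0.1 -0.5] w 0.694 gf 32.8 q7 21.5 yangle -31.46
[-0.0001, 0.0, 0.0003, 0.0003, -0.0005, 0.0042]
```

Creep down, 0.4 mm per row.

Request:
apply_moves(commands=[[0,0,0,0,0,0.0005,0.8],[0,0,0,0,0,0.001,0.8],[0,0,0,0,0,0.0015,0.8],[0,0,0,0,0,0.002,0.8],[0,0,0,0,0,0.0025,0.8],[0,0,0,0,0,0.003,0.8],[0,0,0,0,0,0.0035,0.8],[0,0,0,0,0,0.0035,0.8],[0,0,0,0,0,0.0035,0.8],[0,0,0,0,0,0.0035,0.8]])

```text
time: 17.67
eef_pos: [0.4753, -0.3064, -0.0059]
orientation: [180.0, 0.0, 58.5]
wrist_force: [0.0, -0.4, 0.2]
grip_width: 0.688
grip_force: 32.8
```

```bash
python3 mv.py
```

```text
t 17.67 p [ 0.4753 -0.3064 -0.0059] rpy [180.     0.    58.54] F [ 0.  -0.4  0.2] w 0.688 gf 32.8 q7 21.6 yangle -31.46
```

Request:
apply_moves(commands=[[0,0,0,0,0,0.0005,0.8],[0,0,0,0,0,0.001,0.8],[0,0,0,0,0,0.0015,0.8],[0,0,0,0,0,0.0015,0.8],[0,0,0,0,0,0.0015,0.8],[0,0,0,0,0,0.0015,0.8],[0,0,0,0,0,0.0015,0.8],[0,0,0,0,0,0.0015,0.8],[0,0,0,0,0,0.0015,0.8],[0,0,0,0,0,0.0015,0.8]])

```text
time: 18.5
eef_pos: [0.4753, -0.3064, -0.0066]
orientation: [180.0, -0.0, 58.5]
wrist_force: [-2.3, 2.3, 11.7]
grip_width: 0.686
grip_force: 34.0
```

```bash
python3 mv.py; python3 -c "
from disc import *
s=capture('side');p=monitor.get_obs()['eef_pos'];rep(s,[p[0],p[1],.03],.02,*BR)"
```

```text
t 18.5 p [ 0.4753 -0.3064 -0.0066] rpy [ 1.7999e+02 -2.0000e-02  5.8540e+01] F [-2.3  2.3 11.7] w 0.686 gf 34.0 q7 21.6 yangle -31.46
obs l,t,r,b 338.5 263.5 355.5 281.5 area 216 | pred [335.5 262.4] [356.  282.5] area 323.16056486638263
```

Request:
apply_moves(commands=[[0,0,0,0,0,0,0.28],[0,0,0,0,0,0,0.24],[0,0,0,0,0,0,0.18],[0,0,0,0,0,0,0.1],[0,0,0,0,0,0,0.1],[0,0,0,0,0,-0.02,0.1],[0,0,0,0,0,-0.06,0.1],[0,0,0,0,0,-0.11,0.1],[0,0,0,0,0,-0.16,0.1],[0,0,0,0,0,-0.2,0.1]])

```text
time: 19.38
eef_pos: [0.4752, -0.3068, 0.1556]
orientation: [179.9, 0.0, 58.5]
wrist_force: [0.6, -0.2, -0.5]
grip_width: 0.901
grip_force: 0.0
```

```bash
python3 mv.py .5765 .1715 .17 1.5
```

```text
t 19.38 p [ 0.4752 -0.3068  0.1556] rpy [179.93   0.    58.51] F [ 0.6 -0.2 -0.5] w 0.901 gf 0.0 q7 14.6 yangle -31.49
[0.0006, 0.0002, -0.2879, 0.5759, -0.2043, -0.0183]
```

Request:
apply_moves(commands=[[0,0,-0.04,0.05,-0.018,-0.018,0.1],[0,0,-0.08,0.1,-0.036,-0.018,0.1],[0,0,-0.12,0.15,-0.053,-0.018,0.1],[0,0,-0.16,0.2,-0.071,-0.018,0.1],[0,0,-0.2,0.25,-0.089,-0.018,0.1],[0,0,-0.24,0.3,-0.106,-0.018,0.1],[0,0,-0.27,0.35,-0.124,-0.018,0.1],[0,0,-0.288,0.4,-0.142,-0.018,0.1],[0,0,-0.288,0.44,-0.156,-0.018,0.1],[0,0,-0.288,0.44,-0.156,-0.018,0.1]])

```text
time: 20.22
eef_pos: [0.5533, 0.0678, 0.1668]
orientation: [180.0, -0.2, 92.1]
wrist_force: [-0.4, 0.4, -0.5]
grip_width: 0.899
grip_force: 0.0
```

```bash
python3 - <<'E'
from disc import *
s=capture('side');t=capture('top')
for c in(s,t):
    rep(c,[.475,-.306,.03],.02,*BR); u=px(c,[.475,-.306,.05]).astype(int);print(u)
E
python3 mv.py .5765 .1715 .17 1.5
```

```text
obs l,t,r,b 336.5 263.5 355.5 281.5 area 258 | pred [335.3 262.4] [355.8 282.5] area 323.0739431772381
[345 270]
obs l,t,r,b 344.5 196.5 360.5 212.5 area 207 | pred [343.4 195.8] [360.9 213. ] area 232.36151307751425
[352 203]
t 20.32 p [0.5525 0.0608 0.167 ] rpy [-179.98    0.     91.73] F [ 0.1 -0.5  0.6] w 0.901 gf 0.0 q7 1.9 yangle 1.73
[-0.0002, 0.0, 0.002, 0.1375, 0.0342, -0.0038]
```

Request:
apply_moves(commands=[[0,0,0.002,0.05,0.012,0,0.1],[0,0,0.002,0.1,0.024,0,0.1],[0,0,0.002,0.1375,0.034,0,0.1],[0,0,0.002,0.1375,0.034,0.03,0.1],[0,0,0.002,0.1375,0.034,0.06,0.1],[0,0,0.002,0.1375,0.034,0.085,0.1],[0,0,0.002,0.1375,0.034,0.1,0.1],[0,0,0.002,0.1375,0.034,0.11,0.1],[0,0,0.002,0.1375,0.034,0.11,0.1],[0,0,0.002,0.1375,0.034,0.11,0.1]])

```text
time: 21.15
eef_pos: [0.5771, 0.1691, 0.0799]
orientation: [180.0, 0.0, 91.3]
wrist_force: [0.3, -0.1, 0.2]
grip_width: 0.899
grip_force: 0.0
```

```bash
python3 mv.py .5765 .1715 .0425 1.5; python3 - <<'E'
from disc import *
s=capture('side');h=cv2.cvtColor(s["img"],cv2.COLOR_RGB2HSV)
rep(s,[.5765,.1715,.08],.016,*BK);c=px(s,[.5765,.1715,.088]).astype(int);print(c)
for v in range(c[1]-14,c[1]+12,2): print(v,"".join("k" if h[v,u,2]<60 else "." for u in range(c[0]-16,c[0]+18)))
E
```

```text
t 21.15 p [0.5771 0.1691 0.0799] rpy [179.98   0.    91.26] F [ 0.3 -0.1  0.2] w 0.899 gf 0.0 q7 -5.9 yangle 1.26
[0.0002, 0.0, -0.0021, 0.0031, -0.0008, 0.0467]
obs l,t,r,b 251.5 168.5 265.5 179.5 area 119 | pred [250.3 167.4] [266.2 181.2] area 181.0002726893872
[258 174]
160 ..kkkkk....kk...........kk........
162 .kkkkkkk..k.......................
164 ..kkkkkkkkk.......................
166 .....kkkkk........................
168 .......kk.........................
170 .......kkk..kkkkkkkkkkk...........
172 ............kkkkkkkkkkkk..........
174 ..........kkkkkkkkkkkkkk..........
176 ..........kkkkkkkkkkkkk...........
178 ............kkkkkkkkkk............
180 ..................................
182 ..................................
184 ..................................
```

Request:
apply_moves(commands=[[0,0,-0.002,0.003,0,0.008,0.1],[0,0,-0.002,0.003,0,0.018,0.1],[0,0,-0.002,0.003,0,0.028,0.1],[0,0,-0.002,0.003,0,0.036,0.1],[0,0,-0.002,0.003,0,0.042,0.1],[0,0,-0.002,0.003,0,0.0455,0.1],[0,0,-0.002,0.003,0,0.0455,0.15],[0,0,-0.002,0.003,0,0.0455,0.2],[0,0,-0.002,0.003,0,0.0455,0.25],[0,0,-0.002,0.003,0,0.0455,0.3]])

```text
time: 22.03
eef_pos: [0.5771, 0.1721, 0.0433]
orientation: [180.0, -0.0, 91.5]
wrist_force: [-0.2, -0.8, 1.7]
grip_width: 0.702
grip_force: 2.0
```

Request:
apply_moves(commands=[[0,0,0,0,0,0,0.35],[0,0,0,0,0,0,0.4],[0,0,0,0,0,0,0.5],[0,0,0,0,0,0,0.8],[0,0,0,0,0,0,0.8],[0,0,0,0,0,0,0.8],[0,0,0,0,0,0,0.8],[0,0,0,0,0,0,0.8],[0,0,0,0,0,0,0.8],[0,0,0,0,0,0,0.8]], grip_force=30)

```text
time: 22.87
eef_pos: [0.5772, 0.1721, 0.0436]
orientation: [179.9, -0.0, 91.5]
wrist_force: [-0.3, -0.8, 5.8]
grip_width: 0.683
grip_force: 30.9
```

```bash
python3 mv.py .573 .17 .17 1.5 .4748 -.3072 .17 -31.5
```

```text
t 22.87 p [0.5772 0.1721 0.0436] rpy [ 1.7993e+02 -2.0000e-02  9.1540e+01] F [-0.3 -0.8  5.8] w 0.683 gf 30.9 q7 -4.9 yangle 1.54
[0.0006, -0.0002, 0.0003, -0.0024, -0.0052, -0.158]
[0.0005, -0.0004, 0.2883, -0.5954, -0.1439, -0.1584]
```

Request:
apply_moves(commands=[[0,0,0,0,0,-0.02,0.8],[0,0,0,0,0,-0.06,0.8],[0,0,0,0,0,-0.1,0.8],[0,0,0,0,0,-0.145,0.8],[0,0,0.04,-0.05,-0.012,-0.158,0.8],[0,0,0.08,-0.1,-0.024,-0.158,0.8],[0,0,0.11,-0.15,-0.036,-0.158,0.8],[0,0,0.14,-0.2,-0.048,-0.158,0.8],[0,0,0.14,-0.23,-0.056,-0.158,0.8],[0,0,0.14,-0.23,-0.056,-0.158,0.8]])

```text
time: 23.7
eef_pos: [0.5355, -0.0189, 0.1701]
orientation: [180.0, 0.1, 75.1]
wrist_force: [1.2, 0.7, -1.3]
grip_width: 0.686
grip_force: 32.9
```

```bash
python3 mv.py .4748 -.3072 .16 -31.5
```

```text
t 23.7 p [ 0.5355 -0.0189  0.1701] rpy [1.7995e+02 7.0000e-02 7.5100e+01] F [ 1.2  0.7 -1.3] w 0.686 gf 32.9 q7 -4.2 yangle -14.9
[0.0005, 0.0005, 0.1448, -0.3678, 0.0193, 0.0131]
```

Request:
apply_moves(commands=[[0,0,0.03,-0.05,0.003,0.01,0.8],[0,0,0.06,-0.1,0.005,0.01,0.8],[0,0,0.09,-0.15,0.008,0.01,0.8],[0,0,0.12,-0.2,0.01,0.01,0.8],[0,0,0.145,-0.25,0.013,0.01,0.8],[0,0,0.145,-0.3,0.016,0.01,0.8],[0,0,0.145,-0.34,0.018,0.01,0.8],[0,0,0.145,-0.362,0.019,0.05,0.8],[0,0,0.145,-0.362,0.019,0.08,0.8],[0,0,0.145,-0.362,0.019,0.08,0.8]])

```text
time: 24.53
eef_pos: [0.4768, -0.2971, 0.1019]
orientation: [-179.7, 0.0, 58.8]
wrist_force: [-1.4, 0.8, -1.5]
grip_width: 0.687
grip_force: 32.9
```

Request:
apply_moves(commands=[[0,0,0,0,0,0,0.8],[0,0,0,0,0,0,0.8],[0,0,0,0,0,0,0.8],[0,0,0,0,0,0.01,0.8],[0,0,0,0,0,0.02,0.8],[0,0,0,0,0,0.03,0.8],[0,0,0,0,0,0.03,0.8],[0,0,0,0,0,0.03,0.8],[0,0,0,0,0,0.03,0.8],[0,0,0,0,0,0.03,0.8]])

```text
time: 25.37
eef_pos: [0.4792, -0.2974, 0.0815]
orientation: [180.0, 0.0, 58.9]
wrist_force: [-0.5, -0.6, -2.0]
grip_width: 0.686
grip_force: 32.9
```

```bash
python3 mv.py .4748 -.3072 .016 -31.5;python3 - <<'E'
from disc import *
s=capture('side');h=cv2.cvtColor(s["img"],cv2.COLOR_RGB2HSV);p=monitor.get_obs()["eef_pos"]
q=sil(s,p+[0,0,.0364],.016);print("pred black",q.min(0).round(1),q.max(0).round(1))
c=px(s,p+[0,0,.045]).astype(int)
for v in range(c[1]-10,c[1]+26): print(v,"".join("#" if (3<=h[v,u,0]<=16 and h[v,u,1]>140) else "k" if h[v,u,2]<60 else "." for u in range(c[0]-16,c[0]+18)))
print(c[0]-16)
E
```

```text
t 25.37 p [ 0.4792 -0.2974  0.0815] rpy [179.98   0.    58.88] F [-0.5 -0.6 -2. ] w 0.686 gf 32.9 q7 17.1 yangle -31.12
[0.0002, 0.0, 0.0033, -0.0133, 0.0016, 0.0819]
pred black [337.6 244.3] [359.  264.2]
244 kkkkk.kkkkkkk.kkkk.........kkkkkk.
245 k.kkkkk...kkkkkkk..........kkkkkk.
246 kkkkkkk....kkkkkkk........kkkkkk..
247 kkkkkk....kkkkkkkkkkk.....kkk.....
248 .k.kkkkkkkkkkkkkkkkkkkk..kkkk.....
249 .kkkkkkkkkkkkkkkkkkkkkkkkkkk......
250 .kkkkkkkkkkkkkkkkkkkkkkkkkkk......
251 ..kkkkkkkkkkkkkkkkkkkkkkkkkk......
252 ..kkkkkk..kkkkkkkkkkkkkkkkkk......
253 ....kkk....kkkkkkkkkkkkkkkk.......
254 ....kk.....kkkkkkkkkkkkkkk........
255 .....k....kkkkkkkkkkkkkkkk........
256 .....k....kkkkkkkkkkkkkkkk........
257 ..........kkkkkkkkkkkkkkk.........
258 ..........kkkkkkkkkkkkkkk.........
259 .........kkkkkkkkkkkkkkkk.........
260 ..........kkkkkkkkkkkkkk..........
261 ...........kkkkkkkkkkkk...........
262 .............kkkkkkkkk............
263 ............####kkk...............
264 ...........########...............
265 .........##########...............
266 .......#############..............
267 ......###############.............
268 ......###############.............
269 ......################............
270 .....#################............
271 .....##################...........
272 .....##################...........
273 .....##################...........
274 .....##################...........
275 .....##################...........
276 ......#################...........
277 .......###############............
278 ........##############............
279 ........#############.............
332
```

Request:
apply_moves(commands=[[0,0,0.003,-0.006,0.001,0.01,0.8],[0,0,0.003,-0.0133,0.0016,0.025,0.8],[0,0,0.003,-0.0133,0.0016,0.04,0.8],[0,0,0.003,-0.0133,0.0016,0.053,0.8],[0,0,0.003,-0.0133,0.0016,0.064,0.8],[0,0,0.003,-0.0133,0.0016,0.072,0.8],[0,0,0.003,-0.0133,0.0016,0.078,0.8],[0,0,0.003,-0.0133,0.0016,0.081,0.8],[0,0,0.003,-0.0133,0.0016,0.081,0.8],[0,0,0.003,-0.0133,0.0016,0.081,0.8]])

```text
time: 26.25
eef_pos: [0.4748, -0.3071, 0.0167]
orientation: [180.0, -0.0, 58.5]
wrist_force: [-0.3, -0.4, -0.7]
grip_width: 0.686
grip_force: 32.9
```

```bash
python3 mv.py .4748 -.3072 .0136 -31.5;python3 - <<'E'
from disc import *
s=capture('side');h=cv2.cvtColor(s["img"],cv2.COLOR_RGB2HSV)
for v in range(255,286): print(v,"".join("#" if (3<=h[v,u,0]<=16 and h[v,u,1]>140) else "k" if h[v,u,2]<60 else "." for u in range(328,364)))
E
```

```text
t 26.25 p [ 0.4748 -0.3071  0.0167] rpy [179.98  -0.    58.54] F [-0.3 -0.4 -0.7] w 0.686 gf 32.9 q7 20.7 yangle -31.46
[0.0002, -0.0, 0.0004, -0.0001, 0.0, 0.0039]
255 ...........kkkkkkkkkkkkkkkkkkkkkkkkk
256 .....k....kkkkkkkkkkkkkkkkkkkkkkkkkk
257 ..kk.k....kkkkkkkkkkkkkkkkkkkkkkkkkk
258 ..kkkkk..kkkkkkkkkkkkkk......kkkkkkk
259 ..kkkkk.kkkkkkkkkkkkk........kkkkkkk
260 ..kkkkkkkkk.kkkkkkkkk........kkkkkk.
261 ..kkkkk.k....kkkkkkkk........kkkkkk.
262 ...kkkkkkk...kkkkkkkkkk.....kkk..k..
263 ...kkkkkkkkkkkkkkkkkkkkkk...kkk.....
264 ....kkkkkkkkkkkkkkkkkkkkkkkkkkk.....
265 ....kkkkkkkkkkkkkkkkkkkkkkkkkkk.....
266 .....kkkkkkkkkkkkkkkkkkkkkkkkk......
267 .....kkkkkkkkkkkkkkkkkkkkkkkkk......
268 .......kkk...kkkkkkkkkkkkkkkk.......
269 .......kk....kkkkkkkkkkkkkkkk.......
270 .......kk....kkkkkkkkkkkkkkk........
271 .......kk...kkkkkkkkkkkkkkkk........
272 ............kkkkkkkkkkkkkkkk........
273 ............kkkkkkkkkkkkkkkk........
274 ............kkkkkkkkkkkkkkkk........
275 ..........##kkkkkkkkkkkkkkk.........
276 ..........###kkkkkkkkkkkkk..........
277 ..........####.kkkkkkkkkk...........
278 ...........#####.kkkkkk.#...........
279 ............####.########...........
280 .............###########............
281 ................######..............
282 ....................................
283 ....................................
284 ....................................
285 ....................................
```

Request:
apply_moves(commands=[[0,0,0,0,0,0.0005,0.8],[0,0,0,0,0,0.001,0.8],[0,0,0,0,0,0.0015,0.8],[0,0,0,0,0,0.002,0.8],[0,0,0,0,0,0.0025,0.8],[0,0,0,0,0,0.003,0.8],[0,0,0,0,0,0.0035,0.8],[0,0,0,0,0,0.0035,0.8],[0,0,0,0,0,0.0035,0.8],[0,0,0,0,0,0.0035,0.8]])

```text
time: 27.13
eef_pos: [0.4747, -0.3071, 0.0137]
orientation: [180.0, 0.0, 58.5]
wrist_force: [0.2, 1.2, 0.4]
grip_width: 0.685
grip_force: 33.0
```

Request:
apply_moves(commands=[[0,0,0,0,0,0.0004,0.8],[0,0,0,0,0,0.0008,0.8],[0,0,0,0,0,0.0012,0.8],[0,0,0,0,0,0.0012,0.8],[0,0,0,0,0,0.0012,0.8],[0,0,0,0,0,0.0012,0.8],[0,0,0,0,0,0.0012,0.8],[0,0,0,0,0,0.0012,0.8],[0,0,0,0,0,0.0012,0.8],[0,0,0,0,0,0.0012,0.8]])

```text
time: 27.97
eef_pos: [0.4747, -0.3071, 0.0136]
orientation: [180.0, -0.0, 58.5]
wrist_force: [-4.2, 4.6, 20.6]
grip_width: 0.684
grip_force: 34.8
```

Request:
apply_moves(commands=[[0,0,0,0,0,-0.0007,0.8],[0,0,0,0,0,-0.0008,0.28],[0,0,0,0,0,-0.0008,0.24],[0,0,0,0,0,-0.0008,0.18],[0,0,0,0,0,-0.0008,0.1],[0,0,0,0,0,-0.0008,0.1],[0,0,0,0,0,-0.03,0.1],[0,0,0,0,0,-0.08,0.1],[0,0,0,0,0,-0.13,0.1],[0,0,0,0,0,-0.18,0.1]])

```text
time: 28.8
eef_pos: [0.474, -0.307, 0.1583]
orientation: [-179.9, 0.0, 58.5]
wrist_force: [1.2, 1.0, 1.2]
grip_width: 0.9
grip_force: 0.0
```

Request:
apply_moves(commands=[[0,0,-0.04,0.05,0,-0.02,0.1],[0,0,-0.08,0.1,0,-0.04,0.1],[0,0,-0.12,0.15,0,-0.04,0.1],[0,0,-0.16,0.2,0,-0.04,0.1],[0,0,-0.2,0.25,0,-0.04,0.1],[0,0,-0.2,0.28,0,-0.04,0.1],[0,0,-0.2,0.28,0,-0.04,0.1],[0,0,-0.2,0.28,0,-0.04,0.1],[0,0,-0.2,0.28,0,-0.04,0.1],[0,0,-0.2,0.28,0,-0.04,0.1]])

```text
time: 29.63
eef_pos: [0.591, -0.1171, 0.1888]
orientation: [-180.0, 0.0, 81.4]
wrist_force: [-0.3, -1.2, 0.2]
grip_width: 0.901
grip_force: 0.0
```

```bash
python3 mv.py;python3 - <<'E'
from disc import *
s=capture('side');t=capture('top')
for c,(u0,u1,v0,v1) in((s,(328,364,254,286)),(t,(336,368,188,220))):
    h=cv2.cvtColor(c["img"],cv2.COLOR_RGB2HSV)
    rep(c,[.4747,-.3072,.05],.016,*BK)
    print("block pred",sil(c,[.4747,-.3072,.03],.02).min(0).round(1),sil(c,[.4747,-.3072,.03],.02).max(0).round(1))
    for v in range(v0,v1): print(v,"".join("#" if (3<=h[v,u,0]<=16 and h[v,u,1]>140) else "k" if h[v,u,2]<60 else "g" if 40<h[v,u,0]<85 and h[v,u,1]>80 else "." for u in range(u0,u1)))
# green base in top view: bbox vs pred
h=cv2.cvtColor(t["img"],cv2.COLOR_RGB2HSV)[170:240,320:385]
m=cv2.inRange(h,(40,80,20),(85,255,255));n,l,st,ce=cv2.connectedComponentsWithStats(m);k=1+np.argmax(st[1:,4]);x,y,w,hh,a=st[k];print("green",x+319.5,y+169.5,x+w+319.5,y+hh+169.5)
for P in((.475,-.306),):
    q=np.array([px(t,[P[0]+.068*np.cos(a),P[1]+.068*np.sin(a),z]) for z in(0,.01) for a in th]);print("pred",q.min(0),q.max(0))
# tool bar x: handle row
E
```

```text
t 29.63 p [ 0.591  -0.1171  0.1888] rpy [-1.7999e+02  2.0000e-02  8.1360e+01] F [-0.3 -1.2  0.2] w 0.901 gf 0.0 q7 11.0 yangle -8.64
obs l,t,r,b 337.5 261.5 355.5 278.5 area 119 | pred [336.4 259.8] [356.9 279.4] area 315.49338317196816
block pred [335.6 262.7] [356.  282.8]
254 ....................................
255 ....................................
256 ....................................
257 ....................................
258 ....................................
259 ....................................
260 ....................................
261 .................k..................
262 ..............kkkkkkkk..............
263 ............kkkkkkkkkkkk............
264 ............kkkkkkkkkkkkk...........
265 ...........kkkk.kkkkkkkkkk..........
266 g..........kkkkkkkkkkkkkkkk.........
267 ..........kkkkkkkkkkkk.kkkk.........
268 ..........kk.kkkkkkkkkkkkkk.........
269 ..........kkkkkkkkkkkkkkkkkk........
270 .........kkkkkkkkkkkkkkkkkkk........
271 .........kkkkkkkkkkkkkkkkkkk........
272 ..........kkkkkkkkkkkkkkkkk.........
273 ..........kkkkkkkkkkkkkkkkk.........
274 
[... 1204 characters left out ...]
kkkkkkkkkk......g
204 ........k#kkkkkkkkkkkkkkkk.....g
205 ........k#kkkkkkkkkkkkkkkk.....g
206 ........k#kkkkkkkkkkkkkkk......g
207 .........#kkkkkkkkkkkkkkk......g
208 g........#kkkkkkkkkkkkkkk......g
209 g........k##kkkkkkkkkkkk.......g
210 g.........##kkkkkkkkkkk........g
211 gg.........###kkkkkkkk........gg
212 gg...........######kkk........gg
213 ggg........k.................gg.
214 ggg.........k................gg.
215 gggg........................ggg.
216 ggggg......................ggg..
217 kggggg....................ggg...
218 kkgggggk.................gggg...
219 ..kgggggg..............ggggg....
green 332.5 188.5 368.5 224.5
pred [331.76955851 188.12969971] [368.77535988 224.45991305]
```

```bash
python3 -c "
from rig import ticket
print(ticket.hand_in())"
```

```text
the job is handed in; nothing more can be done
None
```

The drawer was pulled to its end stop and left open. The brown heel block sits on the middle of the plate with the black top piece squarely on it, each within about 2 mm by the cameras, and the job was handed in at about 30 s. I did not re-measure the drawer or the other bench items in the images before handing in.

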